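# Shorten the sandwich length: re-pin the bread cutter's stop

### The arm

A 6-joint arm with a two-finger parallel gripper is mounted at the origin on the work surface. World frame = base frame: x ahead of the robot, y to its left, z up, the work surface at z = 0. Lengths are in mm, angles in rad, forces in N, time in s.
With the tool pointing down it reaches from about 300 to 775 mm from the base axis. Payload 14.6 kg.
Tool frame: the origin (TCP) lies at the very end of the fingers, on their centre line; the grasp point (between the pads) lies 19 mm behind it; z points along the fingers, y is the line along which they close (so a half turn about z gives the same grasp; the last joint's range is limited). The gripper opens to 94 mm and grips with 3 to 60 N. Pads are 16 mm wide; open, the fingers measure 119 mm over their backs; the gripper's body (75 mm by 177 mm) begins 78 mm behind the grasp point.
Start: joints at [1.039, 0.3, 1.521, -0, 1.321, -0.067], TCP at [246.53, 491.642, 205.446] pointing down, gripper open.
Joint ranges: [-3.03, 3.03], [-0.79, 2.21], [0.23, 2.52], [-1.04, 4.18], [0, 3.07], [-2.55, 2.55]. Speed limits (rad/s): [2.22, 2.22, 2.57, 3.14, 3.14, 3.14].

### API

Orientations are given as [roll, pitch, yaw] about the fixed x, y, z axes, in that order (R = Rz(yaw) Ry(pitch) Rx(roll)).
In Python, from cell import manip, optics gives the robot as it stands.
- The arm moves only by the shell command python3 -m crank 'ROWS' [FORCE]. ROWS is JSON, a list of rows, each a list of 7 numbers: the opening in per cent of the stroke, from 0 (shut) to 100 (fully open), then the shift along the tool's x, y, z in mm, then the turn, a rotation vector about the tool's x, y, z in rad. A call has 1 to 10 rows; each row is the pose to reach, as a shift and turn from the pose commanded when the call began, along the tool's axes at that moment; what a row does not reach only later rows make up. A row lasts 1/10 s, in which the tool goes at most 50 mm and 8.59 degrees, less where a joint would pass 70% of its speed; a pose out of reach is approached as far as the arm can. A call with a gripper value outside its range is refused whole. The fingers move at their own pace and stop on an object; FORCE is the grip in N (left out, the last holds). Time passes only in rows, so rows that repeat a pose let the fingers close. It gives the time, the measured TCP pose, the force, the opening and the grip force at its end, in the units of the state.
- manip.read_state(): the state, without advancing time (a new reading comes with each control period).
- optics.camera(name): name is "side" or "top"; returns (picture, depth): 400x640x3 uint8, red, green, blue; 400x640 float32, mm along the optical axis (not along the pixel's ray), 0 where there is no reading.
- optics.calibration(name): a dict with "camera_matrix" (3x3 intrinsics, pixels), "k1" (the pictures are not rectified: a ray, as slopes to the right and down, at radius r is drawn at 1 + k1 r^2 times it, then the intrinsics apply), "R" (3x3) and "t" (3): a world point X has camera coordinates R X + t. Camera axes: x right, y down, z forward; pixel columns grow to the right and rows downward; lengths in mm; the calibration is good to about 2 mm. A picture is of the moment at which its call begins. calibration takes no time and is no camera call.
- manip.sign_off(): hands the job in; it is judged then, once.
The state is a dict: "clock": time; "joints": joint angles; "qd": joint speeds; "effort": joint torques, N m; "eef_pos": TCP position; "eef_rot": TCP orientation; "wrist_force": force on the tool from outside, world axes, zero at the start; "moment": the same for the moment, N m; "finger_gap": finger opening in mm; "finger_force": force on a finger pad.
Only numpy, scipy, OpenCV 4.12 (cv2) and the standard library are available. Lean on these libraries where they do the work, as an engineer would, in place of code of your own. Each camera call takes 0.05 s, during which the arm holds its last target. There are 200 camera calls.

### The job

The baguette cutter is pinned for pieces that are too long. Pull out the detent pin that locks its length stop, slide the stop two holes nearer to the knife (to the third hole, counted from the knife), and push the pin back through the stop and the rail until it has clicked fully home, then let go. Leave the knife down and the mug, jar and tin where they stand.

Things in the scene. Friction and masses are not known exactly. Their poses are not given: they have to be found in the camera images.
- stop (a joint): Sliding length stop of the cutter: aluminium block with an upright stop plate, 56 mm long, on the drilled rail. 0 at the start (fifth hole); grows in m towards the knife, range -0.045 to 0.165. Third hole: at 0.080 give or take 0.008, since the near length of rail is trimmed in its slots; feel for it with the pin. 2.5 N slides the stop once the pin's end is clear of the rail.
- stop_mouth (a point): Centre of the mouth of the stop's own pin hole (13 mm wide, straight through the block), on the block's top face, 17 mm above the rail's face. Axes as for hole5; moves with the stop.
- pin_grip (a point): Centre of the detent pin's round black grip, 24 mm across, 44 mm long; z = pin axis, to the grip's free end. The shoulder, 24 mm below this point, rests on the stop's block when the pin is home (this point is then 41 mm above the rail's face, on the hole's axis). The pin starts home in the fifth hole; 10 to 15 N pulls its catch free, then it only drags a little.
- pin_end (a point): Flat end (1 mm chamfer) of the pin's 12 mm steel shank, 59 mm below pin_grip. Two sprung balls near it catch under the rail and pop out there when the pin is pushed home. Lifted 20 to 26 mm from home, the end is clear of the rail but still held in the stop's hole, so the stop moves along with the pin; drawn right out, it needs 10 to 15 N to enter again.
- hole5 (a point): Fifth hole of the rail counted from the knife, where the pin starts: centre of its mouth on the rail's face. z = hole axis, square to the sloping rail, 30 degrees from vertical, leaning to the near side (the trough's low front wall); y = along the rail, away from the knife. Holes 13 mm wide, rail 8 mm thick, open below. The rail is in two lengths: holes 6 to 4, 40 mm apart, then 3 to 1.
- knife (a joint): Angle in rad of the cutter's lever knife, which lies down (0) in its gap across the trough, 270 mm from hole5 along the rail; grows as it is raised. Not to be used.
- knife_handle (a point): Middle of the knife's black handle (24 mm thick, 100 mm long), which points to the near side of the cutter; about 90 mm above the table.
- mug_mid (a point): White mug with one handle, 82 mm across, 92 mm high, standing; its centre, half-way up. Leave it alone.
- jar_mid (a point): Amber glass jam jar with a steel lid, 72 mm across, 105 mm high, standing; its centre, half-way up. Leave it alone.
- tin_mid (a point): Aluminium tin with a paper label, 74 mm across, 110 mm high, standing; its centre, half-way up. Leave it alone.
Mind the look-alikes: they are no part of the job. What is shaped like the part that bears pin_grip but green, orange or yellow is not meant.

How it is judged (in metres and radians):
On the way, in this order (a step that is already met when the one before it is completed fails the run):
1. the pin is drawn up until its end is out of the rail (z of pin_grip in the frame of stop_mouth above 0.0415 m), for 0.1 s.
2. the stop is brought to the third hole (value of joint stop between 0.069 and 0.091 m), for 0.1 s.
At the end, for the whole second after the job is handed in: The stop stands at the third hole (reading 0.069 to 0.091) with the pin through stop and rail, its shoulder down on the stop's block within 2.5 mm (only possible in a hole) and its axis within 0.12 rad of the stop's hole; pin released, stop at rest, knife down (under 0.1 rad) (all of step 2 and z of pin_grip in the frame of stop_mouth between 0.02 and 0.0265 m and x of pin_grip in the frame of stop_mouth between -0.004 and 0.004 m and y of pin_grip in the frame of stop_mouth between -0.004 and 0.004 m and angle between the z axis of pin_grip and the z axis of stop_mouth, either way round below 0.12 rad and contact force between pin and the fingers below 0.1 N and velocity of joint stop between -0.01 and 0.01 m/s and value of joint knife below 0.1 rad); the robot touches nothing.
It fails at once if the mug is shifted by more than 25 mm or tipped (distance of mug_mid from where it was at the start of the episode above 0.025 m or angle between mug_mid's own z axis and vertical above 0.3 rad).
It fails at once if the jar is shifted by more than 25 mm or tipped (distance of jar_mid from where it was at the start of the episode above 0.025 m or angle between jar_mid's own z axis and vertical above 0.3 rad).
It fails at once if the tin is shifted by more than 25 mm or tipped (distance of tin_mid from where it was at the start of the episode above 0.025 m or angle between tin_mid's own z axis and vertical above 0.3 rad).
It fails at once if the knife is raised (over 0.1 rad) (value of joint knife above 0.1 rad).
It also fails if it takes over 45 s, if anything falls off the work surface, if the arm or the gripper's body presses on something with over 40 N, if the wrist force passes 120 N, or if a joint passes its speed limit or range.

## Working session

There is one attempt and no reset: what is moved stays moved. The work goes in short steps, Python scripts to look and compute and a shell command to move; the robot and the scene stay as the last step left them, time stands still between calls to the robot, and variables do not carry over. Pictures are saved under pics/ and viewed, at most 10 in all, crops included, and the job is handed in when it is done.

```bash
ls; mkdir -p pics
cat > h.py <<'E'
import numpy as np, cv2
from cell import manip, optics
from scipy.spatial.transform import Rotation as Rn
def ray(name,u,v):
    c=optics.calibration(name); K=np.array(c["camera_matrix"]); R=np.array(c["R"]); t=np.array(c["t"])
    k=c["k1"]; d=np.array([(u-K[0,2])/K[0,0],(v-K[1,2])/K[1,1]]); s=d.copy()
    for _ in range(20): s=d/(1+k*(s@s))
    return -R.T@t, R.T@np.array([s[0],s[1],1.0])   # z_cam=1 scale
def atdepth(name,u,v,z): o,d=ray(name,u,v); return o+d*z
def onplane(name,u,v,p,n):
    o,d=ray(name,u,v); return o+d*((np.array(p)-o)@n)/(d@n)
def proj(name,X):
    c=optics.calibration(name); K=np.array(c["camera_matrix"])
    x=np.array(c["R"])@X+np.array(c["t"]); s=x[:2]/x[2]; s=s*(1+c["k1"]*(s@s))
    return K[0,0]*s[0]+K[0,2],K[1,1]*s[1]+K[1,2]
def two(a,ua,b,ub):
    o1,d1=ray(a,*ua);o2,d2=ray(b,*ub);d1/=np.linalg.norm(d1);d2/=np.linalg.norm(d2)
    s=np.linalg.lstsq(np.c_[d1,-d2],o2-o1,rcond=None)[0]; p,q=o1+d1*s[0],o2+d2*s[1]
    return (p+q)/2,np.linalg.norm(p-q)
E
python3 - <<'E'
from h import *
print(manip.read_state())
for n in("side","top"):
    p,d=optics.camera(n); cv2.imwrite(f"pics/{n}0.png",p[:,:,::-1]); np.savez(f"{n}0.npz",p=p,d=d); c=optics.calibration(n); print(n,c,(d>0).mean())
E
```

```text
pics
{'clock': 0.0, 'joints': array([ 1.03940208e+00,  3.00493303e-01,  1.52157960e+00, -1.26665335e-05,
        1.32069361e+00, -6.65966170e-02]), 'qd': array([ 2.55613883e-05,  4.79164407e-04,  2.54486067e-06, -3.09720509e-04,
       -6.74049941e-04, -8.93319210e-04]), 'effort': array([ 5.34827086e-05, -5.31811917e+01, -3.52742350e+01,  7.08591426e-02,
        2.43961997e-02, -7.54084249e-05]), 'eef_pos': array([246.40422732, 491.42392732, 204.87477618]), 'eef_rot': array([-3.14042058e+00, -6.58759644e-05,  2.67679812e+00]), 'wrist_force': array([-0.11308637,  0.27893819, -0.65184156]), 'moment': array([-0.03952005, -0.02433638,  0.03666289]), 'finger_force': 0.0, 'finger_gap': 94.12113568635309}
side {'camera_matrix': array([[493.86379617,   0.        , 320.69462116],
       [  0.        , 493.86379617, 195.35625454],
       [  0.        ,   0.        ,   1.        ]]), 'k1': -0.11187427939041523, 'R': array([[-0.96719655, -0.25328199,  0.01946983],
       [-0.19294634,  0.68261375, -0.70484762],
       [ 0.16523484, -0.68548282, -0.7090915 ]]), 't': array([ 568.23385226,  225.28957684, 1232.38142817])} 0.99567578125
top {'camera_matrix': array([[458.93362481,   0.        , 327.23416747],
       [  0.        , 458.93362481, 202.61139094],
       [  0.        ,   0.        ,   1.        ]]), 'k1': -0.12827896167679567, 'R': array([[ 0.01290645, -0.99990779,  0.00422294],
       [-0.99022695, -0.01336779, -0.13882325],
       [ 0.1388669 , -0.00238995, -0.99030817]]), 't': array([ -26.1346618 ,  614.17220258, 1296.03293924])} 0.99590625
```

View pics/side0.png

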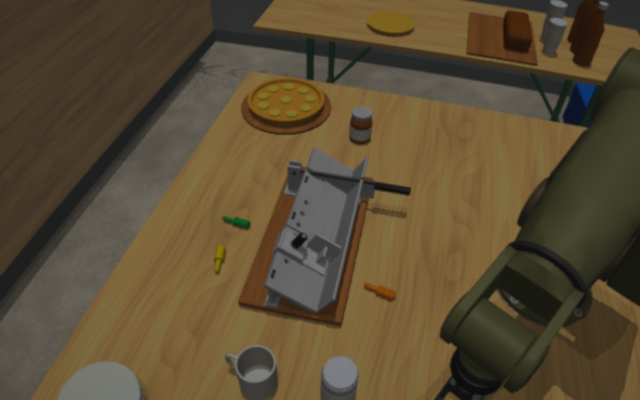

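View pics/top0.png

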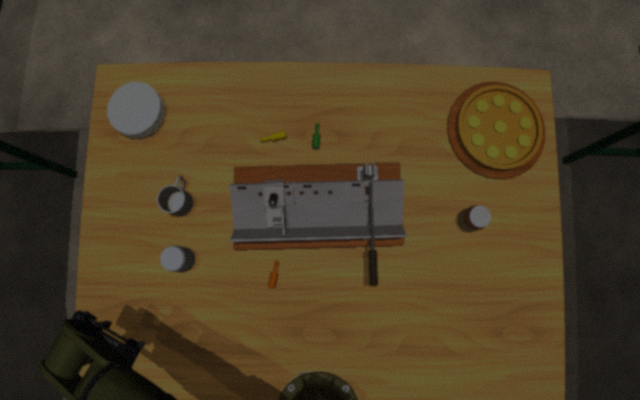

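Side view: the black pin grip is at about (299,241) on the stop, with the knife beyond it and its handle at (390,188). Top view: pin grip at (273,198), knife at column 370, mug and tin at left. I'll zoom in and fit the geometry.

Run:
```python
from h import *
S=np.load("side0.npz");T=np.load("top0.npz")
a=cv2.resize(S['p'][145:315,240:420],None,fx=3,fy=3,interpolation=2)
b=cv2.resize(T['p'][155:255,225:415],None,fx=3,fy=3,interpolation=2)
im=np.zeros((510,800,3),np.uint8); 
b=cv2.resize(T['p'][170:250,225:305],None,fx=3.2,fy=3.2,interpolation=2)
im[:510,:540]=a; im[:256,542:798]=b
cv2.imwrite("pics/z.png",cv2.convertScaleAbs(im[:,:,::-1],alpha=1.6))
def pts(n,d,u0,u1,v0,v1,st=1):
    return np.array([atdepth(n,u,v,d[v,u]) for v in range(v0,v1,st) for u in range(u0,u1,st) if d[v,u]>0])
# trough back face, top view between stop and knife, cols 300-355
P=pts("top",T['d'],295,355,198,222,3); c=np.median(P,0); 
for _ in range(3):
    w=P-P.mean(0); n=np.linalg.svd(w)[2][2]; r=abs(w@n); P=P[r<max(3,2*np.median(r))]
print("trough plane",P.mean(0),n*np.sign(n[2]),len(P))
for n,D,bx in(("side",S,(285,315,228,256)),("top",T,(262,284,185,212))):
    u0,u1,v0,v1=bx; g=D['p'][v0:v1,u0:u1].max(2); m=(g<45).astype(np.uint8)
    k,l,s,ce=cv2.connectedComponentsWithStats(m)
    for i in range(1,k):
        if s[i,4]>8:
            vv,uu=np.nonzero(l==i); dd=D['d'][v0:v1,u0:u1][l==i]
            print(n,s[i],ce[i]+[u0,v0],np.median(dd),atdepth(n,*(ce[i]+[u0,v0]),np.median(dd)), "pca",cv2.PCACompute2(np.c_[uu,vv].astype(float),None)[1:])
```

```text
trough plane [594.31240643  -6.68188885  73.22403551] [-0.50938764 -0.01333815  0.8604338 ] 120
side [  7   5  15  16 114] [298.07894737 240.97368421] 1138.756 [607.7701463  139.42653477 138.87594658] pca (array([[-0.6314341 ,  0.77542955],
       [ 0.77542955,  0.6314341 ]]), array([[16.35597055],
       [ 6.02306915]]))
top [ 7  9  9 13 76] [273.02631579 199.15789474] 1234.9329 [607.3551031  128.46495067 146.55495727] pca (array([[-0.10969772,  0.99396499],
       [ 0.99396499,  0.10969772]]), array([[11.36973366],
       [ 4.81516939]]))
```

View pics/z.png

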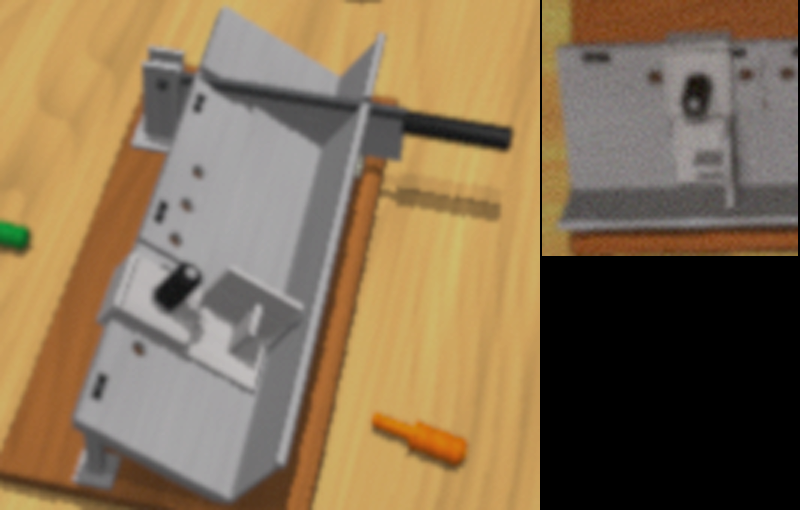

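Crop: the pin leans toward the near side. The stop plate is on the knife side and downslope of the pin. Holes show at side crop (138,349), (175,240), (185,205) and (197,172). The gripper can close along the rail.

Run:
```python
from h import *
S=np.load("side0.npz");T=np.load("top0.npz")
H={}
for n,D,g in(("side",S,{6:(286,261.3),4:(298.3,225),3:(301.7,213.3),2:(305.7,202.3)}),("top",T,{6:(260.3,194.1),4:(288.4,193.4),3:(301.6,192.8)})):
    p=D['p'].astype(float); red=p[:,:,0]-p[:,:,2]
    for k,(u,v) in g.items():
        u0,v0=int(round(u))-4,int(round(v))-4; w=red[v0:v0+9,u0:u0+9]; w=np.clip(w-np.median(w)-6,0,None)
        V,U=np.mgrid[v0:v0+9,u0:u0+9]; H[n,k]=((w*U).sum()/w.sum(),(w*V).sum()/w.sum()); 
    print(n,{k:np.round(v,1) for k,v in H.items()})
for k in(6,4,3): print(k,two("side",H["side",k],"top",H["top",k]), [np.round(onplane(c,*H[c,k],[594.3,-6.7,73.2],np.array([-.509,-.013,.86])),1) for c in("side","top")])
print("2",onplane("side",*H["side",2],[594.3,-6.7,73.2],np.array([-.509,-.013,.86])))
print("pin",two("side",(298.08,240.97),"top",(273.03,199.16)))
```

```text
side {('side', 6): array([285.6, 261.4]), ('side', 4): array([297.7, 224.9]), ('side', 3): array([301.4, 213.6]), ('side', 2): array([305.3, 202.6])}
top {('side', 6): array([285.6, 261.4]), ('side', 4): array([297.7, 224.9]), ('side', 3): array([301.4, 213.6]), ('side', 2): array([305.3, 202.6]), ('top', 6): array([260.1, 193.7]), ('top', 4): array([288.4, 192.8]), ('top', 3): array([301.2, 192.3])}
6 (array([629.62469451, 171.58426148,  94.51855738]), np.float64(0.8365057370280053)) [array([628.7, 172.9,  96.3]), array([629.7, 171.3,  96.8])]
4 (array([625.53652152,  88.23980383, 134.16473819]), np.float64(3.364778029241366)) [array([633.5,  57.3,  97.4]), array([633.1,  91.5,  97.7])]
3 (array([626.73797762,  53.10866597, 137.07914435]), np.float64(3.6090598614704965)) [array([635.3,  18.5,  97.9]), array([634.9,  55.5,  98.2])]
2 [636.544864   -21.45640906  97.98000286]
pin (array([610.30283303, 130.68127395, 127.78709933]), np.float64(0.41341464234332936))
```

```bash
cat >> h.py <<'E'
u=np.array([-.045,.999,-.003]); u/=np.linalg.norm(u)
hh=np.array([-u[1],u[0],0]); hh/=np.linalg.norm(hh)
n=.5*hh+.866*np.array([0,0,1]); n-=n@u*u; n/=np.linalg.norm(n)
Rt=np.c_[np.cross(u,-n),u,-n]; hole5=np.array([631.2,131.7,97.])
def go(tcp,Rw=Rt):
    s=manip.read_state(); R=Rn.from_euler('xyz',s['eef_rot']).as_matrix()
    print("row",np.round(R.T@(np.array(tcp)-s['eef_pos']),1),np.round(Rn.from_matrix(R.T@Rw).as_rotvec(),4))
def st():
    s=manip.read_state(); R=Rn.from_euler('xyz',s['eef_rot']).as_matrix()
    g=s['eef_pos']-19*R[:,2]; d=g-hole5
    print("t",round(s['clock'],2),"grasp rel hole5 xyz",np.round([d@np.cross(u,n),d@u,d@n],1),"F(tool)",np.round(R.T@s['wrist_force'],1),"gap",round(s['finger_gap'],1),"ff",round(s['finger_force'],1),"tilt",round(np.degrees(np.arccos(-R[:,2]@n)),2))
E
python3 - <<'E'
from h import *
print(n); go(hole5+n*(41+100+3-19)); go(hole5+n*(41+3-19))
E
```

```text
[-0.49962309 -0.0199049   0.86601418]
row [-4.505e+02 -1.793e+02 -1.000e-01] [-0.1316 -0.5132 -0.4985]
row [-494.3 -155.1   86.4] [-0.1316 -0.5132 -0.4985]
```

```bash
python3 -m crank '[[55,-150,-60,-40,0,0,0],[55,-300,-120,-40,-0.05,-0.2,-0.2],[55,-450,-179,0,-0.1316,-0.5132,-0.4985],[55,-450,-179,0,-0.1316,-0.5132,-0.4985],[55,-450,-179,0,-0.1316,-0.5132,-0.4985],[55,-450,-179,0,-0.1316,-0.5132,-0.4985],[55,-450,-179,0,-0.1316,-0.5132,-0.4985],[55,-450,-179,0,-0.1316,-0.5132,-0.4985],[55,-450,-179,0,-0.1316,-0.5132,-0.4985],[55,-450,-179,0,-0.1316,-0.5132,-0.4985]]' 30; python3 -c "
from h import *
st(); go(hole5+n*(41+100+3-19))"
```

```text
clock: 1.1
eef_pos: [569.9, 127.3, 205.2]
eef_rot: [-3.139, 0.524, -3.097]
wrist_force: [-0.4, 1.0, -0.5]
finger_gap: 51.4
finger_force: 0.0
t 1.1 grasp rel hole5 xyz [  0.9  -1.9 143.5] F(tool) [0.6 1.  0.3] gap 51.4 ff 0.0 tilt 0.04
row [ 0.9  1.9 -0.6] [-0.0001  0.0007 -0.0016]
```

```bash
python3 -m crank '[[55,0,2,30,0,0,0],[55,0,2,60,0,0,0],[55,0,2,60,0,0,0],[55,0,2,60,0,0,0]]'
python3 - <<'E'
from h import *
st()
o=np.zeros((600,800,3),np.uint8)
for i,(nm,bx) in enumerate((("side",(250,170,100,75)),("top",(223,160,100,75)))):
    p,d=optics.camera(nm); x,y,w,h=bx
    for k in range(0,44,22):  # predicted axis points
        uv=proj(nm,hole5+n*(19+k)); print(nm,np.round(uv,1))
    o[:600 if 0 else 300,400*i:400*i+400]=cv2.resize(p[y:y+h,x:x+w],(400,300),interpolation=2)
cv2.imwrite("pics/a.png",cv2.convertScaleAbs(o[:300,:,::-1],alpha=1.6))
E
```

```text
clock: 1.5
eef_pos: [598.1, 133.2, 153.4]
eef_rot: [-3.139, 0.523, -3.095]
wrist_force: [-0.0, -0.0, -0.3]
finger_gap: 51.9
finger_force: 0.0
t 1.5 grasp rel hole5 xyz [-0.4  2.8 84.4] F(tool) [ 0.1 -0.   0.2] gap 51.9 ff 0.0 tilt 0.05
side [293.5 244.1]
side [297.9 239.7]
top [273.5 195.8]
top [272.8 198.7]
```

View pics/a.png

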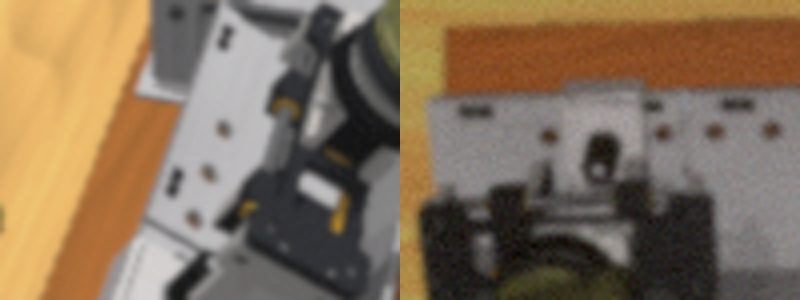

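Top crop: the pin lies between the fingertips, and it is centred once parallax and the 2.8 mm offset are allowed for. Descend and close.

```bash
python3 -m crank '[[55,0,-2.8,20,0,0,0],[55,0,-2.8,40,0,0,0],[55,0,-2.8,40,0,0,0],[55,0,-2.8,40,0,0,0]]'; python3 -c "from h import *;st()"; python3 -m crank '[[0,0,-2.8,0,0,0,0],[0,0,0,0,0,0,0],[0,0,0,0,0,0,0],[0,0,0,0,0,0,0],[0,0,0,0,0,0,0],[0,0,0,0,0,0,0]]' 30; python3 -c "from h import *;st()"
```

```text
clock: 2.0
eef_pos: [618.5, 131.4, 120.1]
eef_rot: [-3.139, 0.525, -3.095]
wrist_force: [0.2, -0.3, -0.4]
finger_gap: 51.5
finger_force: 0.0
t 2.0 grasp rel hole5 xyz [ 0.5  0.2 45.4] F(tool) [ 0.  -0.3  0.4] gap 51.5 ff 0.0 tilt 0.1
clock: 2.6
eef_pos: [618.7, 130.9, 119.4]
eef_rot: [-3.139, 0.525, -3.095]
wrist_force: [-4.1, -3.6, 6.1]
finger_gap: 23.7
finger_force: 29.9
t 2.6 grasp rel hole5 xyz [ 0.3 -0.3 44.6] F(tool) [ 0.6 -3.4 -7.4] gap 23.7 ff 29.9 tilt 0.07
```

```bash
python3 -m crank '[[0,0,0,0,0,0,0],[0,0,0,-3,0,0,0],[0,0,0,-6,0,0,0],[0,0,0,-9,0,0,0],[0,0,0,-12,0,0,0],[0,0,0,-15,0,0,0],[0,0,0,-18,0,0,0],[0,0,0,-21,0,0,0],[0,0,0,-23,0,0,0],[0,0,0,-23,0,0,0]]' 55; python3 -c "from h import *;st()"
python3 - <<'E'
from h import *
p,d=optics.camera("side");cv2.imwrite("pics/b.png",cv2.convertScaleAbs(cv2.resize(p[170:270,250:370],(720,600),interpolation=2)[:,:,::-1],alpha=1.6))
E
```

```text
clock: 3.6
eef_pos: [607.0, 130.8, 139.1]
eef_rot: [-3.139, 0.524, -3.095]
wrist_force: [0.1, -0.1, 0.7]
finger_gap: 23.2
finger_force: 54.9
t 3.6 grasp rel hole5 xyz [ 0.1  0.1 67.5] F(tool) [-0.5 -0.1 -0.6] gap 23.2 ff 54.9 tilt 0.07
```

View pics/b.png

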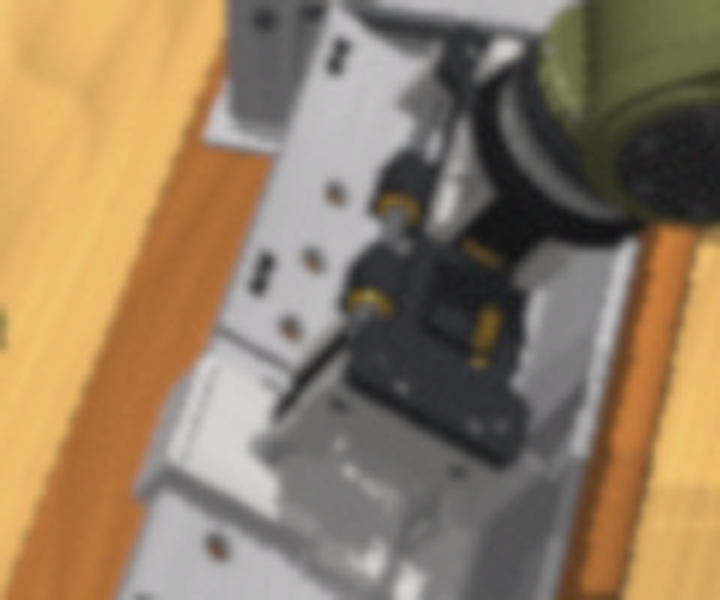

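The crop shows the gripper over the stop, with the shank hidden. I'll check whether the pin slipped by sliding it gently and watching the side force.

```bash
python3 -m crank '[[0,0,-2,0,0,0,0],[0,0,-4,0,0,0,0],[0,0,-7,0,0,0,0],[0,0,-10,0,0,0,0],[0,0,-10,0,0,0,0]]' 55; python3 -c "from h import *;st()"
```

```text
clock: 4.15
eef_pos: [607.6, 120.3, 138.9]
eef_rot: [-3.139, 0.524, -3.096]
wrist_force: [1.0, 0.1, 0.4]
finger_gap: 23.2
finger_force: 54.9
t 4.15 grasp rel hole5 xyz [  0.1 -10.5  67.3] F(tool) [-1.1  0.1  0.2] gap 23.2 ff 54.9 tilt 0.05
```

```bash
python3 -m crank '[[0,0,-8,0,0,0,0],[0,0,-16,0,0,0,0],[0,0,-24,0,0,0,0],[0,0,-32,0,0,0,0],[0,0,-40,0,0,0,0],[0,0,-48,0,0,0,0],[0,0,-56,0,0,0,0],[0,0,-62,0,0,0,0],[0,0,-65,0,0,0,0],[0,0,-65,0,0,0,0]]' 55
python3 - <<'E'
from h import *
st()
# top view: stop position & visible holes
p,d=optics.camera("top");np.savez("top1.npz",p=p,d=d)
q,_=optics.camera("side")
o=np.zeros((300,800,3),np.uint8)
o[:,:400]=cv2.resize(p[160:235,235:335],(400,300),interpolation=2);o[:,400:]=cv2.resize(q[170:245,250:350],(400,300),interpolation=2)
cv2.imwrite("pics/c.png",cv2.convertScaleAbs(o[:,:,::-1],alpha=1.6))
E
```

```text
clock: 5.15
eef_pos: [610.4, 55.2, 138.8]
eef_rot: [-3.139, 0.524, -3.096]
wrist_force: [1.1, -1.1, -0.2]
finger_gap: 23.1
finger_force: 54.9
t 5.15 grasp rel hole5 xyz [ -0.2 -75.7  67.1] F(tool) [-0.8 -1.1  0.7] gap 23.1 ff 54.9 tilt 0.01
```

View pics/c.png

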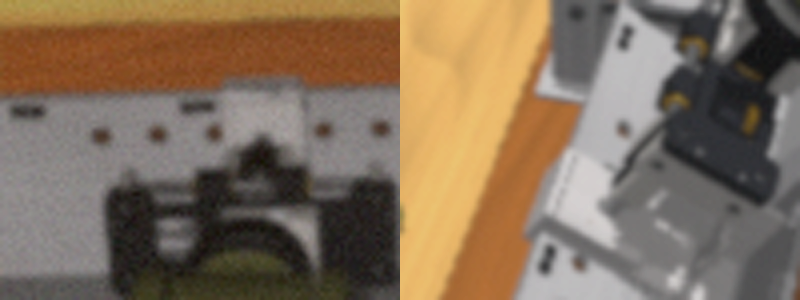

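Top crop: holes 6, 5, 4, then 2, 1 sit at columns 101, 157, 214, 322 and 380. That puts hole 3 at about 75.6 mm, and the tool is there now. Feel down with the pin.

```bash
python3 -m crank '[[0,0,0,2,0,0,0],[0,0,0,4,0,0,0],[0,0,0,5,0,0,0],[0,0,0,6,0,0,0],[0,0,0,7,0,0,0],[0,0,0,8,0,0,0],[0,0,0,8,0,0,0]]' 55; python3 -c "from h import *;st()"
```

```text
clock: 5.95
eef_pos: [614.5, 55.3, 132.2]
eef_rot: [-3.138, 0.524, -3.095]
wrist_force: [2.6, -9.6, -2.5]
finger_gap: 23.3
finger_force: 54.9
t 5.95 grasp rel hole5 xyz [  0.1 -75.6  59.3] F(tool) [-0.6 -9.7  3.3] gap 23.3 ff 54.9 tilt 0.04
```

It is entering the hole. The side force says the hole is slightly further toward the knife, so shift with it and continue down.

```bash
python3 -m crank '[[0,0,-0.7,0,0,0,0],[0,0,-0.7,2,0,0,0],[0,0,-0.7,4,0,0,0],[0,0,-0.7,6,0,0,0],[0,0,-0.7,6,0,0,0]]' 55; python3 -c "from h import *;st()"
```

```text
clock: 6.45
eef_pos: [617.7, 54.7, 126.7]
eef_rot: [-3.138, 0.524, -3.095]
wrist_force: [0.8, -8.4, 0.7]
finger_gap: 23.4
finger_force: 54.9
t 6.45 grasp rel hole5 xyz [  0.  -76.4  53. ] F(tool) [-0.7 -8.4 -0.4] gap 23.4 ff 54.9 tilt 0.04
```

```bash
python3 -m crank '[[0,0,-0.5,0,0,0,0],[0,0,-0.5,2,0,0,0],[0,0,-0.5,4,0,0,0],[0,0,-0.5,6,0,0,0],[0,0,-0.5,7.5,0,0,0],[0,0,-0.5,8.5,0,0,0],[0,0,-0.5,8.5,0,0,0]]' 55; python3 -c "from h import *;st()"
```

```text
clock: 7.15
eef_pos: [622.0, 54.7, 119.5]
eef_rot: [-3.139, 0.524, -3.095]
wrist_force: [-1.0, -6.6, 1.4]
finger_gap: 23.3
finger_force: 54.9
t 7.15 grasp rel hole5 xyz [  0.1 -76.6  44.6] F(tool) [ 0.4 -6.5 -1.8] gap 23.3 ff 54.9 tilt 0.05
```

Now at the home height; press until the force rises, to make sure it is seated.

```bash
python3 -m crank '[[0,0,-0.5,0.7,0,0,0],[0,0,-0.5,1.5,0,0,0],[0,0,-0.5,1.5,0,0,0]]' 55; python3 -c "from h import *;st()"
```

```text
clock: 7.45
eef_pos: [622.4, 54.4, 119.3]
eef_rot: [-3.139, 0.524, -3.095]
wrist_force: [-18.6, -6.3, 19.7]
finger_gap: 23.5
finger_force: 55.0
t 7.45 grasp rel hole5 xyz [  0.4 -76.9  44.3] F(tool) [  6.5  -5.5 -26.5] gap 23.5 ff 55.0 tilt 0.06
```

Hard stop at 44.3 (it started at 44.6) under 26 N. Ease off, open, retreat and check.

```bash
python3 -m crank '[[0,0,0,-1,0,0,0],[55,0,0,-1,0,0,0],[55,0,0,-1,0,0,0],[55,0,0,-1,0,0,0],[55,0,0,-1,0,0,0]]' 20; python3 -c "from h import *;st()"; python3 -m crank '[[55,0,0,-20,0,0,0],[55,0,0,-40,0,0,0],[55,0,0,-80,0,0,0],[55,0,0,-120,0,0,0],[55,-100,0,-150,0,0,0],[55,100,0,-160,0,0,0],[55,150,0,-180,0,0,0],[55,150,0,-180,0,0,0],[55,150,0,-180,0,0,0]]'
python3 - <<'E'
from h import *
st()
p,d=optics.camera("top");q,e=optics.camera("side")
o=np.zeros((600,800,3),np.uint8)
o[:300,:400]=cv2.resize(p[160:235,250:350],(400,300),interpolation=2);o[:,400:]=cv2.resize(q[170:245,280:330],(400,600),interpolation=2)
cv2.imwrite("pics/d.png",cv2.convertScaleAbs(o[:,:,::-1],alpha=1.6))
H=hole5-76.3*u
for nm in("side","top"): print(nm,[np.round(proj(nm,H+n*k),1) for k in(19,41,63)])
E
```

```text
clock: 7.95
eef_pos: [622.0, 54.7, 118.9]
eef_rot: [-3.139, 0.524, -3.095]
wrist_force: [-0.8, -0.1, 0.2]
finger_gap: 50.6
finger_force: 0.0
t 7.95 grasp rel hole5 xyz [ -0.1 -76.5  44.1] F(tool) [ 0.6 -0.1 -0.5] gap 50.6 ff 0.0 tilt 0.06
clock: 8.85
eef_pos: [403.5, 45.0, 199.6]
eef_rot: [-3.139, 0.524, -3.095]
wrist_force: [-0.0, 0.8, 0.7]
finger_gap: 51.5
finger_force: 0.0
t 8.85 grasp rel hole5 xyz [-149.2  -76.7  223.4] F(tool) [-0.4  0.8 -0.6] gap 51.5 ff 0.0 tilt 0.05
side [array([301.2, 220.6]), array([305.5, 216.1]), array([309.9, 211.6])]
top [array([301. , 194.9]), array([300.7, 197.8]), array([300.4, 200.8])]
```

View pics/d.png

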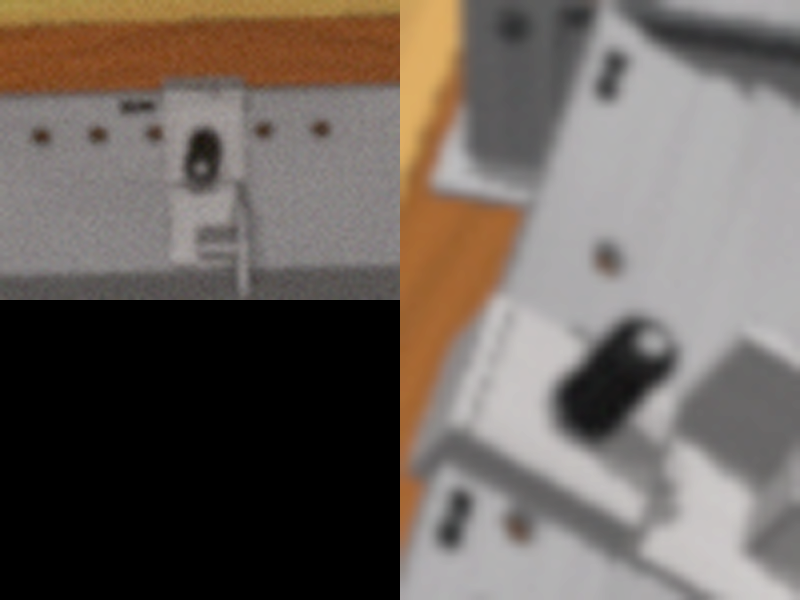

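The pin's shoulder appears flat on the block, with the stop between holes 4 and 2. I'll check that with the same mask as at the start.

Run:
```python
from h import *
r={}
for nm,(u0,u1,v0,v1) in(("side",(292,322,203,232)),("top",(290,311,185,212))):
    p,d=optics.camera(nm); m=(p[v0:v1,u0:u1].max(2)<45).astype(np.uint8)
    k,l,s,c=cv2.connectedComponentsWithStats(m); i=1+np.argmax(s[1:,4]); r[nm]=c[i]+[u0,v0]; print(nm,s[i],r[nm])
X,e=two("side",r["side"],"top",r["top"]); d=X-np.array([610.303,130.681,127.787])
print(e,"moved x,y,n:",np.round([d@np.cross(u,n),d@u,d@n],1)); st()
```

```text
side [  8   8  14  14 103] [305.55339806 217.84466019]
top [ 7  8  8 13 70] [300.55714286 198.37142857]
0.4438477919684862 moved x,y,n: [ -0.5 -75.4  -0.6]
t 9.05 grasp rel hole5 xyz [-146.5  -76.8  224. ] F(tool) [ 0.2  0.2 -0.2] gap 52.1 ff 0.0 tilt 0.17
```

Compared with its home pose, the pin has moved 75.4 mm along the rail and −0.6 mm in height, so it is home in the third hole. Handing in.

```bash
python3 -m crank '[[55,0,0,0,0,0,0],[55,0,0,0,0,0,0],[55,0,0,0,0,0,0],[55,0,0,0,0,0,0]]'; python3 -c "
from cell import manip; print(manip.sign_off())"
```

```text
clock: 9.45
eef_pos: [405.7, 45.0, 200.5]
eef_rot: [-3.139, 0.524, -3.095]
wrist_force: [-0.7, -0.1, -0.3]
finger_gap: 51.9
finger_force: 0.0
the job is handed in; nothing more can be done
None
```

I handed the job in at 9.45 s: the stop is at the third hole (about 76 mm by my measurements), the pin is pushed home and released, and the arm never went near the knife, mug, jar or tin; no verdict came back.

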